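# Hold a flash lamp module on its sprung contacts for fastening

## Task

Before fitting the lamp, discharge the flash lamp base: press the yellow button on top of its white head fully down and let it come up again. Then pick up the finned lamp module, lower it into the channel of the base with its contact pads toward the brass pins and the lens pointing away from them, and slide it along the channel onto the sprung pins. Finish while holding it there with a steady push of about 10 N (the pins a little over half way in, never driven to the end of their travel) so that a colleague can tighten the clamp screws; leave the bottle, canister and eyepiece standing where they are.

Things in the scene. Friction and masses are not known exactly. Their poses are not given: they have to be found in the camera images.
- lamp_base: Flash lamp base, fixed to the bench, dark foot plate 170 x 80 mm (x -70 to +100 mm). Origin on the bench under the channel; x runs along the channel toward pins and head, y across, z up. White head at x 42 to 100 mm, y +-37 mm, top 76 mm above the bench. Brass clamp screws stick out of the rails to y = +-44 mm, lower than the rail tops.
- channel (a point): Centre of the channel's floor, 10 mm above the bench, 15 mm toward -x of the base's origin. Aluminium rails 55 mm either way along x; 45 mm apart up to 15 mm above the bench, then flaring to 53 mm apart at their tops, 22 mm above the bench. Open above and at the -x end.
- discharge (a joint): Yellow spring button on top of the head (24 mm across, about 75 mm along +x of the base's origin). Value is how far it is pressed: 0 up, 0.006 m fully down, which takes about 5 N; it springs back up.
- discharge_top (a point): Centre of the top of the yellow button; presses straight down.
- pins: Sprung contact block with three brass pins in the front of the head, 30 mm wide, 18 mm high, centre 46 mm above the bench. Slides into the head along the base's +x by up to 14 mm (hard end) and springs out again: 2 N at first touch, 1 N more per mm, so 10 N at 8 mm. Origin 8 mm behind the tips, at base x = +30 mm when free.
- pin_tips (a point): Centre of the flat front formed by the tips of the three brass pins; moves with them; at base x = +22 mm when free.
- lamp: Loose lamp module, finned aluminium block standing upright: 70 mm along x, 40 mm wide (y), 62 mm high, 0.2 to 0.4 kg. Origin at the centre of its underside, z up. +x end: white plate with three brass pads; -x end: black lens barrel, 33 mm across, 10 mm further out. Grip it across y, 35 to 45 mm above its underside, so the fingers clear the rails.
- lamp_pads (a point): Centre of the contact pads, on the module's +x end face, 36 mm above its underside.
- oil: Bystander: small brown dropper bottle with white cap, 28 mm across, 71 mm tall; origin at the underside.
- canister: Bystander: black objective canister with white cap, 37 mm across, 64 mm tall; origin at the underside.
- eyepiece: Bystander: black eyepiece standing upright, 36 mm across, 43 mm tall; origin at the underside.

How it is judged (in metres and radians):
On the way, in this order (a step that is already met when the one before it is completed fails the run):
1. the yellow button is pressed fully down while the lamp module is still well away from the base's pins (value of joint discharge above 0.0048 m and horizontal distance between lamp and pin_tips above 0.1 m), for 0.05 s.
2. the button has come up again, the module still well away (value of joint discharge below 0.0012 m and horizontal distance between lamp and pin_tips above 0.1 m), for 0.1 s.
3. the module stands down in the channel, pads toward the pins, not yet pressing them in by 3 mm (z of lamp in the frame of lamp_base between 0.007 and 0.0135 m and y of lamp in the frame of lamp_base between -0.0045 and 0.0045 m and x of lamp_pads in the frame of lamp_base above -0.04 m and x of lamp in the frame of lamp_base below -0.01 m and x of pins in the frame of lamp_base below 0.033 m), for 0.05 s.
At the end, for the whole second after the job is handed in: Fingers still hold the lamp module, which stands on the channel floor (within 3.5 mm), upright and in line (0.06, 0.1 rad), its pads on the pins (within 7 mm), pressing them steadily with 7 to 13 N (5 to 11 mm in); the button is up and the bystanders are within 15 mm of their places (contact force between lamp and pins between 7 and 13 N and x of pins in the frame of lamp_base between 0.0345 and 0.0415 m and distance between lamp_pads and pin_tips below 0.007 m and z of lamp in the frame of lamp_base between 0.007 and 0.0135 m and angle between the x axis of lamp and the x axis of lamp_base, either way round below 0.1 rad and angle between lamp's own z axis and vertical below 0.06 rad and linear speed of lamp below 0.01 m/s and contact force between the fingers and lamp above 1 N and value of joint discharge below 0.0012 m and distance of each of oil, canister, eyepiece from where it was at the start of the episode below 0.015 m); the arm keeps its last pose, push and grip.
It fails at once if the pins are driven to the end of their travel (more than 13.3 mm in) (x of pins in the frame of lamp_base above 0.0433 m).
It fails at once if a bystander is shoved or knocked over (distance of any of oil, canister, eyepiece from where it was at the start of the episode above 0.02 m).
It also fails if it takes over 51 s, if anything falls off the work surface, if the arm or the gripper's body presses on something with over 40 N, if the wrist force passes 120 N, or if a joint passes its speed limit or range.

## Robot

A 6-joint arm with a two-finger parallel gripper is mounted at the origin on a cart in front of the work surface, level with it; the furniture and walls round the work are solid. World frame = base frame: x ahead of the robot, y to its left, z up, the work surface at z = 0. Lengths are in mm, angles in rad, forces in N, time in s.
With the tool pointing down it reaches from about 350 to 775 mm from the base axis. Payload 7.3 kg.
Tool frame: the origin (TCP) lies at the very end of the fingers, on their centre line; the grasp point (between the pads) lies 19 mm behind it; z points along the fingers, y is the line along which they close (so a half turn about z gives the same grasp; the last joint's range is limited). The gripper opens to 92 mm and grips with 3 to 60 N. Pads are 19 mm wide; open, the fingers measure 130 mm over their backs; the gripper's body (75 mm by 190 mm) begins 47 mm behind the grasp point.
Start: joints at [-1.279, 0.342, 1.524, -0, 1.275, -0.146], TCP at [222.597, -475.495, 226.741] pointing down, gripper open.
Joint ranges: [-2.53, 2.53], [-0.77, 2.02], [0.04, 2.7], [-1, 4.14], [0.28, 2.66], [-3.11, 3.11]. Speed limits (rad/s): [2.57, 2.57, 3.14, 3.14, 3.14, 3.14].

## Interface

Orientations are given as [roll, pitch, yaw] about the fixed x, y, z axes, in that order (R = Rz(yaw) Ry(pitch) Rx(roll)).
In Python, from plant import bot gives the robot as it stands.
- The arm moves only by the tool jog_arm, never from a script. Its argument "targets" is a list of rows, each an object with "xyz": the shift along the tool's x, y, z as a fraction of full scale, a list of three; "spin": the turn about the tool's z as a fraction of full scale. In form: [{"xyz": [x, y, z], "spin": spin}, ...]. A call has exactly 10 rows; each row shifts and turns the commanded pose from where the row before left it, along the tool's axes as they then stand; what a row does not reach is not made up. Full scale, the value 1, is 80 mm for a shift and 0.1 rad for a turn. A row lasts 1/8 s, in which the tool goes at most 62.5 mm and 10.7 degrees, less where a joint would pass 70% of its speed; a pose out of reach is approached as far as the arm can. A call with a number of a shift or a turn outside -1 to 1 is refused whole. A call with a gripper value outside its range is refused whole. "gripper" is the opening in per cent of the stroke, from 0 (shut) to 100 (fully open), set as the call begins (left out, the last holds). The fingers move at their own pace and stop on an object; the grip force is fixed at half the most. Time passes only in rows, so rows that do not move let the fingers close, or fill a call up. It gives the time, the measured TCP pose, the force, the opening and the grip force at its end, in the units of the state.
- bot.get_obs(): the state, without advancing time (a new reading comes with each control period).
- bot.capture(name): name is "scene" or "side" or "wrist"; returns the picture (420x560x3 uint8, blue, green, red); there is no depth.
- bot.get_calibration(name): a dict with "vfov" (degrees; the focal length in pixels is half the picture's height over the tangent of half this angle, whatever the lens; pixels are square), "cx", "cy" (the principal point, pixels), "eye" and "rotation" of the camera in the world. Camera axes: x right, y down, z forward; pixel columns grow to the right and rows downward; lengths in mm; the calibration is good to about 2 mm. The wrist camera is an equidistant fisheye: a pixel r from the principal point sees the ray r / f radians off the axis. A picture is of the moment at which its call begins: read the wrist's pose just before it. get_calibration takes no time and is no camera call; for the wrist camera it gives the pose at the moment of the call.
- bot.close_job(): hands the job in; it is judged then, once.
The state is a dict: "time": time; "joint_positions": joint angles; "dq": joint speeds; "tau": joint torques, N m; "tool_pos": TCP position; "tcp_rot": TCP orientation; "contact_force": force on the tool from outside, world axes, zero at the start; "moment": the same for the moment, N m; "grip_width": finger opening in mm; "finger_force": force on a finger pad.
Only numpy, scipy, OpenCV 4.12 (cv2) and the standard library are available. Lean on these libraries where they do the work, as an engineer would, in place of code of your own. Each camera call takes 0.05 s, during which the arm holds its last target. There are 200 camera calls.

## Working session

There is one attempt and no reset: what is moved stays moved. The work goes in short steps, Python scripts to look and compute and a tool call to move; the robot and the scene stay as the last step left them, time stands still between calls to the robot, and variables do not carry over. Pictures are saved under pics/ and viewed, at most 10 in all, crops included, and the job is handed in when it is done.

Besides the shell and the picture viewer there is one more tool, called after ">>>" by a JSON object that holds its "fn" and its "kwargs". jog_arm: Moves the arm, as the interface text tells. Shift numbers are shares of 80 mm and turn numbers shares of 0.1 rad, none past 1 either way. Its arguments: {"type":"object","properties":{"targets":{"type":"array","items":{"type":"object","properties":{"xyz":{"type":"array","items":{"type":"number"}},"spin":{"type":"number"}}}},"gripper":{"type":"number"}},"required":["targets"]}

```bash
mkdir -p pics; ls
cat > h.py <<'E'
import numpy as np, cv2
from plant import bot
def ray(c,u,v,fish=False):
    f=210/np.tan(np.radians(c["vfov"])/2); R=np.array(c["rotation"]).reshape(3,3) if np.size(c["rotation"])==9 else None
    x,y=u-c["cx"],v-c["cy"]
    if fish:
        r=np.hypot(x,y); t=r/f; d=np.array([x/r*np.sin(t),y/r*np.sin(t),np.cos(t)]) if r>0 else np.array([0,0,1.])
    else: d=np.array([x/f,y/f,1.])
    return np.array(c["eye"],float),R@d
def onz(c,u,v,z,fish=False):
    e,d=ray(c,u,v,fish); return e+d*(z-e[2])/d[2]
E
python3 - <<'E'
from h import *
import json
for n in ("scene","side","wrist"):
    c=bot.get_calibration(n); print(n,c)
    im=bot.capture(n); cv2.imwrite(f"pics/{n}0.png",im)
print(bot.get_obs())
E
```

```text
pics
scene {'vfov': 57.56333817535246, 'cx': 280.8838340292961, 'cy': 213.89704428570468, 'eye': array([ 82.1547645 , 745.34714011, 542.99448744]), 'rotation': array([-2.02578657,  0.02096693, -2.54511655])}
side {'vfov': 55.407881587639196, 'cx': 280.8342098680613, 'cy': 196.75973444397067, 'eye': array([ 642.52761754, -945.51112978,  559.99727352]), 'rotation': array([-2.02352976,  0.01535866,  0.05735627])}
wrist {'vfov': 65.70646984690485, 'cx': 278.29883994961153, 'cy': 213.7514042401889, 'eye': array([ 298.34487378, -441.1502284 ,  384.26656984]), 'rotation': array([ 2.82632430e+00,  1.90559683e-03, -1.13474679e+00])}
{'time': 0.15, 'joint_positions': array([-1.27899609e+00,  3.42552471e-01,  1.52475639e+00, -1.76215381e-06,
        1.27540229e+00, -1.46001111e-01]), 'dq': array([ 0.00042698, -0.00146158, -0.00351707, -0.00052776, -0.00220686,
        0.00125317]), 'tau': array([ 1.01480095e-03, -4.31469798e+01, -2.44352281e+01,  7.18140579e-02,
        5.37586771e-02, -8.45251020e-05]), 'tool_pos': array([ 222.50895277, -475.19812889,  226.22429467]), 'tcp_rot': array([-3.14048581e+00, -1.61054438e-04,  4.37801770e-01]), 'contact_force': array([ 0.06730243,  0.50265027, -0.08151726]), 'moment': array([-0.05056054,  0.06404903,  0.01191137]), 'finger_force': 0.0, 'grip_width': 91.3285238334775}
```

```bash
sed -i 's/R=np.array(c\["rotation"\]).*$/R=Rot.from_euler("xyz",c["rotation"]).as_matrix()/; 1a from scipy.spatial.transform import Rotation as Rot' h.py; cat h.py | head -8
```

```text
import numpy as np, cv2
from scipy.spatial.transform import Rotation as Rot
from plant import bot
def ray(c,u,v,fish=False):
    f=210/np.tan(np.radians(c["vfov"])/2); R=Rot.from_euler("xyz",c["rotation"]).as_matrix()
    x,y=u-c["cx"],v-c["cy"]
    if fish:
        r=np.hypot(x,y); t=r/f; d=np.array([x/r*np.sin(t),y/r*np.sin(t),np.cos(t)]) if r>0 else np.array([0,0,1.])
```

View pics/scene0.png

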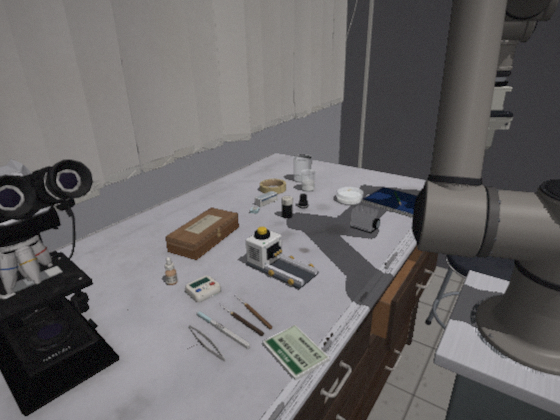

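View pics/side0.png

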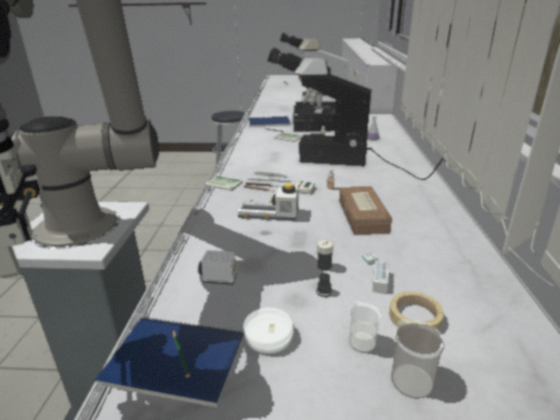

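The scene view shows the base (button at 263,232, channel toward the robot) and the lamp at (365,218). The side view shows the head at (287,203), button at (288,187), lamp at (218,267) with its lens to the left (robot side), canister at (325,255) and eyepiece at (324,285). Next, a zoom.

Run:
```python
from h import *
s=cv2.imread("pics/scene0.png"); d=cv2.imread("pics/side0.png")
a=cv2.resize(s[185:295,240:390],(800,587),interpolation=cv2.INTER_CUBIC)   # x5.333
b=cv2.resize(d[175:295,190:340],(750,600),interpolation=cv2.INTER_CUBIC)  # x5
cv2.imwrite("pics/za.png",a);cv2.imwrite("pics/zb.png",b)
for n,im in(("scene",s),("side",d)):
    c=bot.get_calibration(n)
    hsv=cv2.cvtColor(im,cv2.COLOR_BGR2HSV); m=cv2.inRange(hsv,(20,150,120),(35,255,255))
    k,l,st,ce=cv2.connectedComponentsWithStats(m)
    for i in range(1,k):
        if st[i,4]>15: print(n,st[i],ce[i],onz(c,*ce[i],78))
```

```text
scene [258 227   9   7  43] [262.04651163 230.06976744] [612.42173003  67.3815214   78.        ]
```

View pics/za.png

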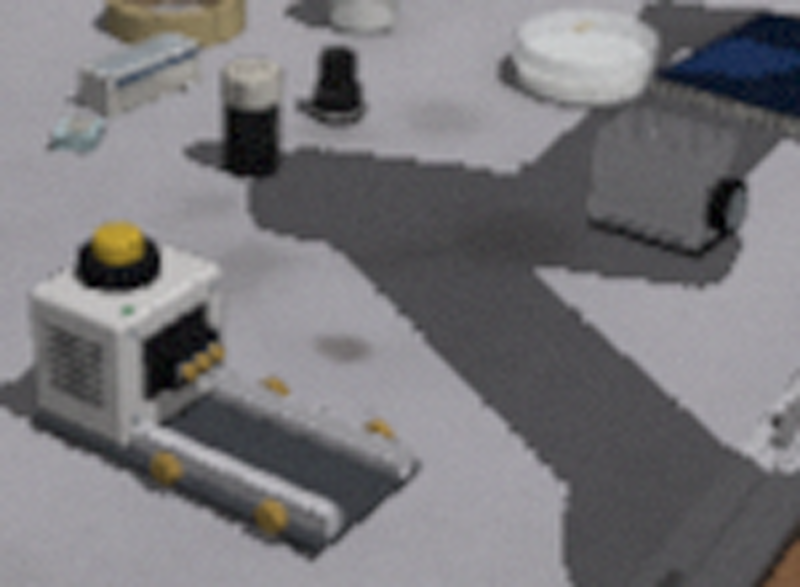

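View pics/zb.png

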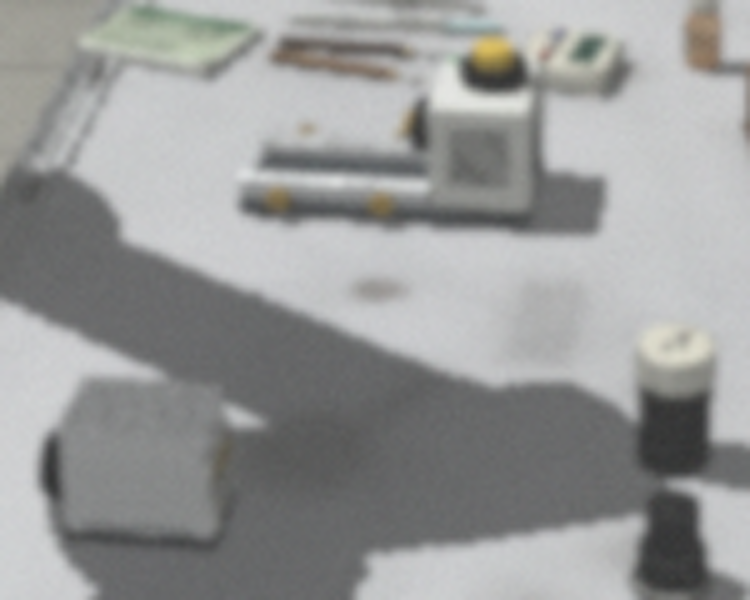

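```bash
cat >> h.py <<'E'
def tri(r1,r2):
    (a,d),(b,e)=r1,r2; A=np.stack([d,-e],1); s=np.linalg.lstsq(A,b-a,rcond=None)[0]
    p,q=a+s[0]*d,b+s[1]*e; return (p+q)/2,np.linalg.norm(p-q)
E
python3 - <<'E'
from h import *
np.set_printoptions(precision=1,suppress=True)
S=bot.get_calibration("scene");D=bot.get_calibration("side")
a=lambda x,y:(240+(x+.5)/5.333-.5,185+(y+.5)/5.333-.5)
b=lambda x,y:(190+(x+.5)/5-.5,175+(y+.5)/5-.5)
print("button",tri(ray(S,*a(118,243)),ray(D,*b(491,55))))
for n,p in dict(footL=(38,428),footF=(312,557),footR=(418,468),lampL=(590,222),lampR=(705,255),can=(250,172),eye=(338,118)).items(): print("S",n,onz(S,*a(*p),0))
for n,p in dict(footnl=(243,212),footnr=(532,222),lampl=(62,537),lampr=(218,544),can=(675,472),eye=(670,588)).items(): print("D",n,onz(D,*b(*p),0))
for n,p in dict(ltl=(62,432),ltr=(220,435),tfl=(92,380),tfr=(218,385)).items(): print("D top62",n,onz(D,*b(*p),62))
for n,p in dict(tl=(595,135),tr=(728,170)).items(): print("S top62",n,onz(S,*a(*p),62))
print("oil",onz(S,170,284,0))
E
```

```text
button (array([596.2,  88.6,  91.8]), np.float64(1.162166673144372))
S footL [623.3 123.7   0. ]
S footF [460.2 138.2   0. ]
S footR [454.3  55.5   0. ]
S lampL [ 490.1 -206.7    0. ]
S lampR [ 420.9 -204.6    0. ]
S can [ 688.1 -158.4    0. ]
S eye [ 682.9 -251.     0. ]
D footnl [451.6  65.9   0. ]
D footnr [619.8  58.9   0. ]
D lampl [ 416.5 -236.3    0. ]
D lampr [ 487.3 -238.5    0. ]
D can [ 691.9 -177.7    0. ]
D eye [ 686.4 -260.8    0. ]
D top62 ltl [ 424.7 -243.6   62. ]
D top62 ltr [ 493.2 -243.3   62. ]
D top62 tfl [ 428.7 -203.3   62. ]
D top62 tfr [ 486.  -205.4   62. ]
S top62 tl [ 484.1 -191.6   62. ]
S top62 tr [ 407.3 -189.    62. ]
oil [726.6 285.4   0. ]
```

```bash
cat >> h.py <<'E'
def plan(x,y,z,yaw,n=10):
    "row shifts (units) from the measured pose to the target in n equal rows"
    o=bot.get_obs(); p=np.array(o["tool_pos"]); w=o["tcp_rot"][2]; dw=(yaw-w)/n; d=(np.array([x,y,z])-p)/n
    print("at",p.round(1),"yaw",round(w,4),"F",o["contact_force"].round(1),"t",round(o["time"],2),"w",round(o["grip_width"],1))
    for i in range(n):
        c,s=np.cos(w+i*dw),np.sin(w+i*dw)
        t=np.array([c*d[0]+s*d[1],s*d[0]-c*d[1],-d[2]])/80
        if i==0 or abs(dw)>1e-3: print(t.round(4),"spin",round(-dw/.1,4))
E
python3 -c "
from h import *
plan(395,-222,226,-.045)"
```

```text
at [ 222.5 -475.2  226.2] yaw 0.4378 F [ 0.1  0.5 -0.1] t 0.15 w 91.3
[ 3.295e-01 -1.952e-01  3.000e-04] spin 0.4828
[ 3.197e-01 -2.109e-01  3.000e-04] spin 0.4828
[ 3.091e-01 -2.261e-01  3.000e-04] spin 0.4828
[ 0.2978 -0.2407  0.0003] spin 0.4828
[ 0.2859 -0.2548  0.0003] spin 0.4828
[ 0.2732 -0.2683  0.0003] spin 0.4828
[ 0.26   -0.2812  0.0003] spin 0.4828
[ 0.2461 -0.2934  0.0003] spin 0.4828
[ 2.316e-01 -3.050e-01  3.000e-04] spin 0.4828
[ 2.167e-01 -3.158e-01  3.000e-04] spin 0.4828
```

>>> {"fn": "jog_arm", "kwargs": {"targets": [{"xyz": [0.33, -0.195, 0], "spin": 0.48}, {"xyz": [0.32, -0.21, 0], "spin": 0.48}, {"xyz": [0.31, -0.225, 0], "spin": 0.48}, {"xyz": [0.3, -0.24, 0], "spin": 0.48}, {"xyz": [0.285, -0.255, 0], "spin": 0.48}, {"xyz": [0.275, -0.27, 0], "spin": 0.48}, {"xyz": [0.26, -0.28, 0], "spin": 0.48}, {"xyz": [0.245, -0.295, 0], "spin": 0.48}, {"xyz": [0.23, -0.305, 0], "spin": 0.48}, {"xyz": [0.215, -0.315, 0], "spin": 0.48}], "gripper": 0}}

```text
time: 1.4
tool_pos: [395.2, -221.1, 226.6]
tcp_rot: [-3.141, 0.0, -0.044]
contact_force: [0.5, -0.1, 0.4]
grip_width: 0.7
finger_force: 0.0
```

Run:
```python
from h import *
import pickle
c=bot.get_calibration("wrist"); im=bot.capture("wrist"); cv2.imwrite("pics/w1.png",im); pickle.dump(c,open("w1.pkl","wb")); print(c)
plan(595.5,88.5,140,-.05)
```

```text
{'vfov': 65.70646984690485, 'cx': 278.29883994961153, 'cy': 213.7514042401889, 'eye': array([ 478.92357128, -226.40566682,  384.66692649]), 'rotation': array([ 2.82569249e+00,  2.28829373e-04, -1.61636635e+00])}
at [ 396.5 -218.7  226.6] yaw -0.0446 F [-0.5  3.6 -0.2] t 1.45 w 0.4
[ 0.2314 -0.3947  0.1082] spin 0.0054
```

View pics/w1.png

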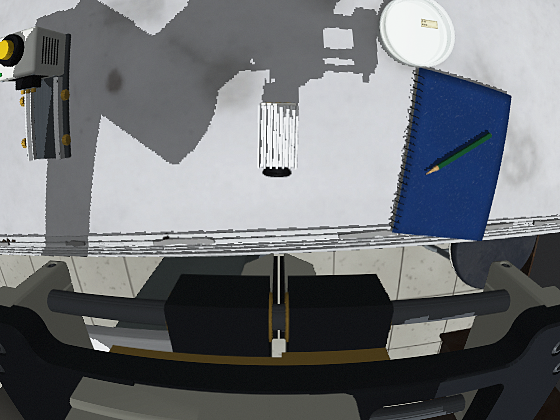

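Wrist view: lamp top at columns 258–298, rows 103–170, its lens at (277,172) toward the robot; base channel at the left (45,120).

Run:
```python
from h import *
import pickle
np.set_printoptions(precision=1,suppress=True)
c=pickle.load(open("w1.pkl","rb"))
im=cv2.imread("pics/w1.png"); g=im[95:185,245:310].min(2)
m=(g>200).astype(np.uint8)
hs=cv2.cvtColor(im,cv2.COLOR_BGR2HSV)
# lamp top: high local contrast stripes; edge profile
gx=np.abs(cv2.Sobel(cv2.cvtColor(im,cv2.COLOR_BGR2GRAY).astype(float),cv2.CV_64F,1,0))
mask=(gx>150).astype(np.uint8); mask[:98]=0; mask[176:]=0; mask[:,:245]=0; mask[:,312:]=0
ys,xs=np.nonzero(mask)
for y in range(100,178,6):
    r=xs[ys==y]; print(y,r.min() if len(r) else None,r.max() if len(r) else None,''.join(' .:*#'[min(4,v//52)] for v in cv2.cvtColor(im,cv2.COLOR_BGR2GRAY)[y,250:306]))
for n,p in dict(tl=(258,103),tr=(298,103),bl=(258,169),br=(298,169)).items(): print(n,onz(c,*p,62,True))
print("lens",onz(c,277,172,35,True))
```

```text
100 261 299 *************.:::::::::::::::::::::::::::::::::.:#####**
106 259 299 *******###:*####:###*##:###.:::::::::::.:::::..::#####*#
112 259 299 *#####*###:.####:.##*##.###.::###::.*##:::###::::#######
118 257 298 *****#*###..####..##*##.#####:###*#####*#*:##:##**######
124 257 296 ######*##*.##*##..##*#*:##*##:###*#####*#####:###*#*####
130 257 296 #########*.#####.#####:.:#.##:#####*##**#####*##*#######
136 257 297 #########*.##### #####.###*##:*####*###*####**#**#######
142 257 297 #########:.:#*##.#####.###*#####*#####**####**##*#######
148 257 297 #########.*##*##.:####.*####*###*##*##*#####:*##########
154 257 295 #########..##*##:##*##.:####::##*#####*#####:##*########
160 257 298 #########..####*.##*##:#####:*##*#####*#####*##*########
166 257 298 #########.###*#**##*##*#####*#####*###*#####:##*########
172 261 292 ############.                            :##############
tl [ 487.9 -206.9   62. ]
tr [ 486.1 -245.9   62. ]
bl [ 421.8 -203.3   62. ]
br [ 420.  -243.5   62. ]
lens [ 412.7 -221.9   35. ]
```

>>> {"fn": "jog_arm", "kwargs": {"targets": [{"xyz": [0.23, -0.395, 0.1], "spin": 0}, {"xyz": [0.23, -0.395, 0.1], "spin": 0}, {"xyz": [0.23, -0.395, 0.1], "spin": 0}, {"xyz": [0.23, -0.395, 0.1], "spin": 0}, {"xyz": [0.23, -0.395, 0.1], "spin": 0}, {"xyz": [0.23, -0.395, 0.1], "spin": 0}, {"xyz": [0.23, -0.395, 0.1], "spin": 0}, {"xyz": [0.23, -0.395, 0.1], "spin": 0}, {"xyz": [0, 0, 0], "spin": 0}, {"xyz": [0, 0, 0], "spin": 0}]}}

```text
time: 2.7
tool_pos: [552.2, 23.8, 162.5]
tcp_rot: [3.141, 0.001, -0.042]
contact_force: [-0.9, -0.1, -0.1]
grip_width: 0.5
finger_force: 0.0
```

Run:
```python
from h import *
import pickle
np.set_printoptions(precision=1,suppress=True)
c=bot.get_calibration("wrist"); im=bot.capture("wrist"); cv2.imwrite("pics/w2.png",im); pickle.dump(c,open("w2.pkl","wb"))
hsv=cv2.cvtColor(im,cv2.COLOR_BGR2HSV); m=cv2.inRange(hsv,(15,120,90),(35,255,255))
k,l,st,ce=cv2.connectedComponentsWithStats(m)
for i in range(1,k):
    if st[i,4]>8: print(st[i],ce[i],"z90",onz(c,*ce[i],90,True)[:2],"z14",onz(c,*ce[i],14,True)[:2])
```

```text
[103   0  20  10  79] [110.3   2.9] z90 [736.3 143.3] z14 [769.4 184.4]
[45 56 13 11 42] [51.9 61. ] z90 [700.7 202.2] z14 [722.1 262.7]
[175 156  31  33 756] [189.9 171.7] z90 [596.   85.6] z14 [582.8 107.6]
[171 208   6  13  64] [173.5 213.9] z90 [564.  102.9] z14 [540.3 130.6]
[249 211   6  13  72] [251.4 216.7] z90 [559.1  42.2] z14 [533.7  49.9]
[192 217   6   3  16] [194.5 218. ] z90 [559.9  86.3] z14 [534.9 108.5]
[203 217   6   4  18] [205.1 218.2] z90 [559.4  77.9] z14 [534.2  97.3]
[214 218   5   3  15] [216. 219.] z90 [558.4  69.4] z14 [532.9  86.1]
[ 89 256   3   8   9] [ 90.1 259.8] z90 [524.6 192.3] z14 [487.8 249.5]
[175 262   6  11  54] [177.4 266.9] z90 [518.1 107. ] z14 [479.3 136.1]
[ 89 273   2   7   9] [ 89.3 275.6] z90 [508.3 198.4] z14 [466.2 257.6]
[270 298   3  44  91] [270.6 320.7] z90 [462.8  32.9] z14 [405.7  37.6]
[285 300   3  42  88] [285.9 321.7] z90 [461.1  19.6] z14 [403.5  19.9]
```

View pics/w2.png

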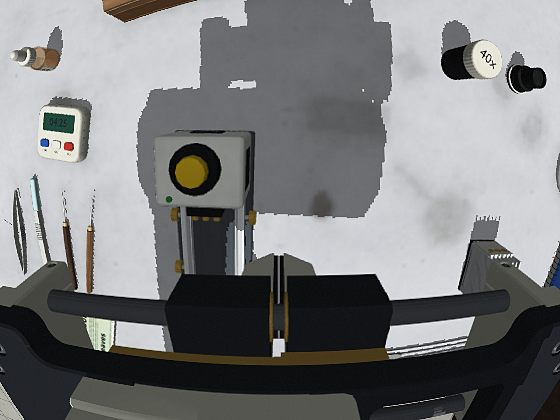

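The base yaw is about -0.086 with its origin near (521, 91.5), and the button is at (596, 86). Wrist view: button at (190,172), pins at (205,218), clamp screws at (174,214), (251,217) and (177,267).

```bash
python3 -c "
from h import *
plan(595.8,85.8,100,-.086,8)"
```

```text
at [552.2  23.5 162.8] yaw -0.0425 F [ 0.3 -1.2 -0.5] t 2.75 w 0.5
[ 0.0639 -0.1002  0.0981] spin 0.0543
[ 0.0634 -0.1005  0.0981] spin 0.0543
[ 0.0628 -0.1009  0.0981] spin 0.0543
[ 0.0623 -0.1012  0.0981] spin 0.0543
[ 0.0617 -0.1016  0.0981] spin 0.0543
[ 0.0612 -0.1019  0.0981] spin 0.0543
[ 0.0606 -0.1022  0.0981] spin 0.0543
[ 0.0601 -0.1026  0.0981] spin 0.0543
```

>>> {"fn": "jog_arm", "kwargs": {"targets": [{"xyz": [0.062, -0.102, 0.0], "spin": 0.055}, {"xyz": [0.062, -0.102, 0.0], "spin": 0.055}, {"xyz": [0.062, -0.102, 0.0], "spin": 0.055}, {"xyz": [0.062, -0.102, 0.1], "spin": 0.055}, {"xyz": [0.062, -0.102, 0.1], "spin": 0.055}, {"xyz": [0.062, -0.102, 0.15], "spin": 0.055}, {"xyz": [0.062, -0.102, 0.15], "spin": 0.055}, {"xyz": [0.062, -0.102, 0.15], "spin": 0.055}, {"xyz": [0, 0, 0.1], "spin": 0}, {"xyz": [0, 0, 0], "spin": 0}]}}

```text
time: 4.0
tool_pos: [595.7, 86.9, 101.8]
tcp_rot: [3.141, 0.002, -0.086]
contact_force: [-0.8, 0.0, 0.2]
grip_width: 0.3
finger_force: 0.0
```

>>> {"fn": "jog_arm", "kwargs": {"targets": [{"xyz": [0, 0.01, 0.02], "spin": 0}, {"xyz": [0, 0, 0.02], "spin": 0}, {"xyz": [0, 0, 0.02], "spin": 0}, {"xyz": [0, 0, 0.02], "spin": 0}, {"xyz": [0, 0, 0.015], "spin": 0}, {"xyz": [0, 0, 0.015], "spin": 0}, {"xyz": [0, 0, 0.015], "spin": 0}, {"xyz": [0, 0, 0.01], "spin": 0}, {"xyz": [0, 0, 0], "spin": 0}, {"xyz": [0, 0, 0], "spin": 0}]}}

```text
time: 5.25
tool_pos: [596.3, 86.1, 92.3]
tcp_rot: [3.141, -0.001, -0.086]
contact_force: [-1.7, -1.9, 6.1]
grip_width: 0.5
finger_force: 2.9
```

>>> {"fn": "jog_arm", "kwargs": {"targets": [{"xyz": [0, 0, 0.01], "spin": 0}, {"xyz": [0, 0, 0.01], "spin": 0}, {"xyz": [0, 0, 0.01], "spin": 0}, {"xyz": [0, 0, 0], "spin": 0}, {"xyz": [0, 0, 0], "spin": 0}, {"xyz": [0, 0, 0], "spin": 0}, {"xyz": [0, 0, 0], "spin": 0}, {"xyz": [0, 0, 0], "spin": 0}, {"xyz": [0, 0, 0], "spin": 0}, {"xyz": [0, 0, 0], "spin": 0}]}}

```text
time: 6.5
tool_pos: [596.4, 86.0, 92.0]
tcp_rot: [3.141, -0.002, -0.086]
contact_force: [-6.4, -2.1, 19.2]
grip_width: 0.6
finger_force: 9.6
```

>>> {"fn": "jog_arm", "kwargs": {"targets": [{"xyz": [0, 0, -0.1], "spin": 0}, {"xyz": [0, 0, -0.2], "spin": 0}, {"xyz": [0, 0, -0.3], "spin": 0}, {"xyz": [-0.1, 0.3, -0.3], "spin": 0}, {"xyz": [-0.2, 0.5, 0], "spin": 0}, {"xyz": [-0.25, 0.6, 0], "spin": 0}, {"xyz": [-0.25, 0.6, 0], "spin": -0.2}, {"xyz": [-0.25, 0.6, 0], "spin": -0.2}, {"xyz": [-0.2, 0.5, 0], "spin": 0}, {"xyz": [-0.1, 0.3, 0], "spin": 0}], "gripper": 100}}

```text
time: 7.75
tool_pos: [467.6, -178.7, 161.9]
tcp_rot: [3.142, -0.0, -0.048]
contact_force: [0.6, 0.2, 0.1]
grip_width: 90.8
finger_force: 0.0
```

```bash
python3 -c "
from h import *
plan(452,-225,105,-.045,6)"
```

```text
at [ 467.6 -178.7  161.9] yaw -0.0479 F [0.6 0.2 0.1] t 7.75 w 90.8
[-0.0279  0.0978  0.1185] spin -0.0049
```

>>> {"fn": "jog_arm", "kwargs": {"targets": [{"xyz": [-0.04, 0.15, 0], "spin": 0}, {"xyz": [-0.05, 0.2, 0], "spin": 0}, {"xyz": [-0.05, 0.15, 0.1], "spin": 0}, {"xyz": [-0.027, 0.087, 0.2], "spin": 0}, {"xyz": [0, 0, 0.2], "spin": 0}, {"xyz": [0, 0, 0.15], "spin": 0}, {"xyz": [0, 0, 0.05], "spin": 0}, {"xyz": [0, 0, 0], "spin": 0}, {"xyz": [0, 0, 0], "spin": 0}, {"xyz": [0, 0, 0], "spin": 0}]}}

```text
time: 9.0
tool_pos: [453.3, -223.5, 106.0]
tcp_rot: [3.141, -0.001, -0.046]
contact_force: [-1.0, -0.3, -0.3]
grip_width: 91.9
finger_force: 0.0
```

Run:
```python
from h import *
import pickle
print(bot.get_obs()["tool_pos"])
c=bot.get_calibration("wrist"); im=bot.capture("wrist"); cv2.imwrite("pics/w3.png",im); pickle.dump(c,open("w3.pkl","wb"))
```

```text
[ 453.2842416  -223.52951583  106.00334392]
```

View pics/w3.png

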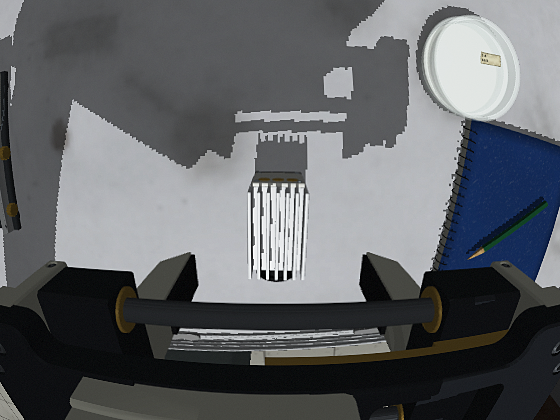

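The lamp is centred between the fingers (columns 249–308, rows 183–280), with its pads on the far side at (278,178). Descend and grip.

>>> {"fn": "jog_arm", "kwargs": {"targets": [{"xyz": [0, 0.01, 0.1], "spin": 0}, {"xyz": [0, 0, 0.2], "spin": 0}, {"xyz": [0, 0, 0.2], "spin": 0}, {"xyz": [0, 0, 0.2], "spin": 0}, {"xyz": [0, 0, 0.2], "spin": 0}, {"xyz": [0, 0, 0.1], "spin": 0}, {"xyz": [0, 0, 0.06], "spin": 0}, {"xyz": [0, 0, 0], "spin": 0}, {"xyz": [0, 0, 0], "spin": 0}, {"xyz": [0, 0, 0], "spin": 0}]}}

```text
time: 10.3
tool_pos: [453.2, -224.4, 21.1]
tcp_rot: [3.141, -0.001, -0.046]
contact_force: [0.7, -0.0, -0.5]
grip_width: 91.7
finger_force: 0.0
```

>>> {"fn": "jog_arm", "kwargs": {"targets": [{"xyz": [0, 0, 0], "spin": 0}, {"xyz": [0, 0, 0], "spin": 0}, {"xyz": [0, 0, 0], "spin": 0}, {"xyz": [0, 0, 0], "spin": 0}, {"xyz": [0, 0, 0], "spin": 0}, {"xyz": [0, 0, 0], "spin": 0}, {"xyz": [0, 0, 0], "spin": 0}, {"xyz": [0, 0, 0], "spin": 0}, {"xyz": [0, 0, 0], "spin": 0}, {"xyz": [0, 0, 0], "spin": 0}], "gripper": 0}}

```text
time: 11.55
tool_pos: [452.9, -224.0, 20.7]
tcp_rot: [-3.141, 0.0, -0.046]
contact_force: [-1.2, 2.8, 0.6]
grip_width: 39.7
finger_force: 29.9
```

```bash
python3 -c "
from h import *
plan(495.4,93.7,85,-.086,10)"
```

```text
at [ 452.9 -224.    20.7] yaw -0.0462 F [-1.2  2.8  0.6] t 11.55 w 39.7
[ 0.0348 -0.3992 -0.0804] spin 0.0398
[ 0.0332 -0.3994 -0.0804] spin 0.0398
[ 0.0316 -0.3995 -0.0804] spin 0.0398
[ 0.03   -0.3996 -0.0804] spin 0.0398
[ 0.0284 -0.3997 -0.0804] spin 0.0398
[ 0.0268 -0.3998 -0.0804] spin 0.0398
[ 0.0252 -0.3999 -0.0804] spin 0.0398
[ 0.0236 -0.4    -0.0804] spin 0.0398
[ 0.022  -0.4001 -0.0804] spin 0.0398
[ 0.0205 -0.4002 -0.0804] spin 0.0398
```

>>> {"fn": "jog_arm", "kwargs": {"targets": [{"xyz": [0, 0, -0.1], "spin": 0}, {"xyz": [0, 0, -0.25], "spin": 0}, {"xyz": [0, -0.15, -0.25], "spin": 0}, {"xyz": [0.03, -0.35, -0.2], "spin": 0.05}, {"xyz": [0.04, -0.5, 0], "spin": 0.05}, {"xyz": [0.05, -0.6, 0], "spin": 0.1}, {"xyz": [0.05, -0.6, 0], "spin": 0.1}, {"xyz": [0.04, -0.5, 0], "spin": 0.1}, {"xyz": [0.03, -0.35, 0], "spin": 0}, {"xyz": [0, -0.15, 0], "spin": 0}]}}

```text
time: 12.8
tool_pos: [488.6, 31.2, 85.0]
tcp_rot: [3.141, -0.001, -0.084]
contact_force: [-0.2, 0.5, -2.3]
grip_width: 40.0
finger_force: 29.9
```

```bash
python3 -c "
from h import *
plan(495.4,93.7,85,-.086,1)"
```

```text
at [488.6  31.2  85. ] yaw -0.0843 F [-0.2  0.5 -2.3] t 12.8 w 40.0
[ 1.840e-02 -7.858e-01 -4.000e-04] spin 0.0172
```

>>> {"fn": "jog_arm", "kwargs": {"targets": [{"xyz": [0.018, -0.15, 0], "spin": 0.017}, {"xyz": [0, -0.2, 0], "spin": 0}, {"xyz": [0, -0.2, 0], "spin": 0}, {"xyz": [0, -0.15, 0], "spin": 0}, {"xyz": [0, -0.08, 0], "spin": 0}, {"xyz": [0, 0, 0.1], "spin": 0}, {"xyz": [0, 0, 0.1], "spin": 0}, {"xyz": [0, 0, 0.1], "spin": 0}, {"xyz": [0, 0, 0], "spin": 0}, {"xyz": [0, 0, 0], "spin": 0}]}}

```text
time: 14.05
tool_pos: [495.4, 91.9, 60.7]
tcp_rot: [3.141, -0.0, -0.088]
contact_force: [0.7, -0.5, -2.9]
grip_width: 39.9
finger_force: 29.9
```

Run:
```python
from h import *
np.set_printoptions(precision=1,suppress=True)
plan(495.4,93.7,61,-.086,1)
c=bot.get_calibration("wrist"); im=bot.capture("wrist"); cv2.imwrite("pics/w4.png",cv2.resize(im[100:320,160:400],(800,733))[:600])
hsv=cv2.cvtColor(im,cv2.COLOR_BGR2HSV); m=cv2.inRange(hsv,(15,120,90),(35,255,255))
k,l,st,ce=cv2.connectedComponentsWithStats(m)
for i in range(1,k):
    if st[i,4]>8: print(st[i],ce[i],"z93",onz(c,*ce[i],93,True)[:2],"z46",onz(c,*ce[i],46,True)[:2],"z14",onz(c,*ce[i],14,True)[:2])
```

```text
at [495.4  91.9  60.7] yaw -0.0882 F [ 0.7 -0.5 -2.9] t 14.05 w 39.9
[-0. -0. -0.] spin -0.022
[ 240   36   64   61 2883] [271.3  65.5] z93 [596.8  84. ] z46 [603.5  84.3] z14 [608.1  84.6]
[207 168  11  21 203] [211.9 178.1] z93 [555.2 111.7] z46 [546.4 122.5] z14 [540.4 129.8]
[332 168  11  21 202] [337.1 177.8] z93 [550.8  61.9] z46 [540.4  54. ] z14 [533.2  48.7]
[250 170  11   9  88] [254.9 173.8] z93 [555.2  94.3] z46 [546.4  98.6] z14 [540.4 101.4]
[268 170  12   8  92] [273.6 173.4] z93 [554.7  87. ] z46 [545.7  88.5] z14 [539.5  89.5]
[287 170  12   9  88] [292.1 173.4] z93 [554.   79.7] z46 [544.8  78.5] z14 [538.5  77.7]
[ 78 209   6   7  17] [ 81.5 211.7] z93 [547.1 177.5] z46 [535.3 212.8] z14 [527.2 236.9]
[293 215  17   5  28] [301.9 218. ] z93 [535.2  77.2] z46 [518.9  75. ] z14 [507.8  73.5]
[ 80 217   5   7  17] [ 82.5 220.2] z93 [543.  178.2] z46 [529.6 213.8] z14 [520.5 238. ]
[249 217  17   3  22] [256.5 218. ] z93 [536.9  95.7] z46 [521.2 100.4] z14 [510.5 103.7]
[272 217  16   3  22] [279.  218.3] z93 [535.9  86.5] z46 [519.9  87.8] z14 [509.   88.7]
[ 80 224  
[... 1525 characters left out ...]
 16   2  16] [398.5 357.4] z93 [449.5  28.4] z46 [401.2   8.1] z14 [368.3  -5.8]
[179 360  11   1  11] [184. 360.] z93 [460.  144.6] z46 [415.6 167.7] z14 [385.3 183.4]
[191 361  11   1  11] [196. 361.] z93 [459.3 137.9] z46 [414.7 158.4] z14 [384.3 172.4]
[339 360  28   3  29] [352.9 361.5] z93 [451.8  54.5] z46 [404.4  43.8] z14 [372.1  36.6]
[204 362  13   1  13] [210. 362.] z93 [458.6 130.2] z46 [413.7 147.9] z14 [383.1 159.9]
[220 363  19   1  19] [229. 363.] z93 [457.7 120. ] z46 [412.5 133.8] z14 [381.7 143.2]
[244 363  69   2  70] [278.4 364. ] z93 [455.4  94. ] z46 [409.4  98.1] z14 [378. 101.]
[321 363  16   1  16] [328.5 363. ] z93 [452.9  67.7] z46 [405.9  62. ] z14 [373.9  58.1]
```

View pics/w4.png

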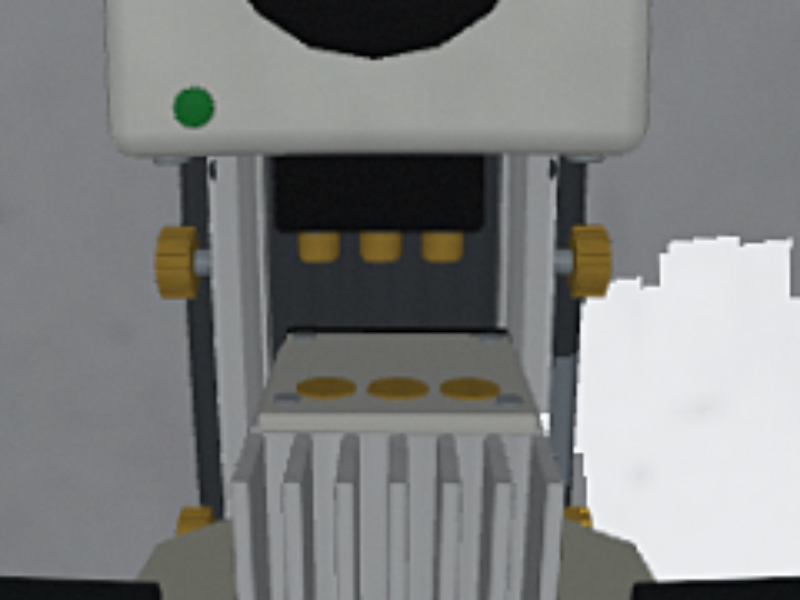

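>>> {"fn": "jog_arm", "kwargs": {"targets": [{"xyz": [0, -0.0275, 0], "spin": -0.01}, {"xyz": [0, 0, 0.05], "spin": 0}, {"xyz": [0, 0, 0.06], "spin": 0}, {"xyz": [0, 0, 0.06], "spin": 0}, {"xyz": [0, 0, 0.05], "spin": 0}, {"xyz": [0, 0, 0.04], "spin": 0}, {"xyz": [0, 0, 0.04], "spin": 0}, {"xyz": [0, 0, 0.03], "spin": 0}, {"xyz": [0, 0, 0.03], "spin": 0}, {"xyz": [0, 0, 0], "spin": 0}]}}

```text
time: 15.35
tool_pos: [495.4, 94.3, 31.7]
tcp_rot: [3.141, 0.0, -0.087]
contact_force: [0.2, 0.2, -3.1]
grip_width: 39.5
finger_force: 29.9
```

>>> {"fn": "jog_arm", "kwargs": {"targets": [{"xyz": [0, 0, 0.006], "spin": 0}, {"xyz": [0, 0, 0.006], "spin": 0}, {"xyz": [0, 0, 0.004], "spin": 0}, {"xyz": [0, 0, 0], "spin": 0}, {"xyz": [0, 0, 0], "spin": 0}, {"xyz": [0, 0, 0], "spin": 0}, {"xyz": [0, 0, 0], "spin": 0}, {"xyz": [0, 0, 0], "spin": 0}, {"xyz": [0, 0, 0], "spin": 0}, {"xyz": [0, 0, 0], "spin": 0}]}}

```text
time: 16.6
tool_pos: [495.5, 94.3, 30.7]
tcp_rot: [3.142, -0.0, -0.087]
contact_force: [0.1, 0.8, 0.3]
grip_width: 39.6
finger_force: 29.9
```

>>> {"fn": "jog_arm", "kwargs": {"targets": [{"xyz": [0.015, 0, 0], "spin": 0}, {"xyz": [0.02, 0, 0], "spin": 0}, {"xyz": [0.02, 0, 0], "spin": 0}, {"xyz": [0.02, 0, 0], "spin": 0}, {"xyz": [0.02, 0, 0], "spin": 0}, {"xyz": [0.02, 0, 0], "spin": 0}, {"xyz": [0.01, 0, 0], "spin": 0}, {"xyz": [0, 0, 0], "spin": 0}, {"xyz": [0, 0, 0], "spin": 0}, {"xyz": [0, 0, 0], "spin": 0}]}}

```text
time: 17.85
tool_pos: [505.5, 93.4, 30.7]
tcp_rot: [3.142, -0.0, -0.087]
contact_force: [-4.3, 1.5, 4.7]
grip_width: 39.8
finger_force: 29.9
```

>>> {"fn": "jog_arm", "kwargs": {"targets": [{"xyz": [0.01, 0, -0.004], "spin": 0}, {"xyz": [0.01, 0, 0], "spin": 0}, {"xyz": [0.01, 0, 0], "spin": 0}, {"xyz": [0, 0, 0], "spin": 0}, {"xyz": [0, 0, 0], "spin": 0}, {"xyz": [0, 0, 0], "spin": 0}, {"xyz": [0, 0, 0], "spin": 0}, {"xyz": [0, 0, 0], "spin": 0}, {"xyz": [0, 0, 0], "spin": 0}, {"xyz": [0, 0, 0], "spin": 0}]}}

```text
time: 19.1
tool_pos: [507.8, 93.2, 30.9]
tcp_rot: [3.141, -0.0, -0.087]
contact_force: [-1.8, 0.1, -3.5]
grip_width: 39.9
finger_force: 29.9
```

>>> {"fn": "jog_arm", "kwargs": {"targets": [{"xyz": [0.01, 0, 0], "spin": 0}, {"xyz": [0.01, 0, 0], "spin": 0}, {"xyz": [0.01, 0, 0], "spin": 0}, {"xyz": [0.01, 0, 0], "spin": 0}, {"xyz": [0, 0, 0], "spin": 0}, {"xyz": [0, 0, 0], "spin": 0}, {"xyz": [0, 0, 0], "spin": 0}, {"xyz": [0, 0, 0], "spin": 0}, {"xyz": [0, 0, 0], "spin": 0}, {"xyz": [0, 0, 0], "spin": 0}]}}

```text
time: 20.35
tool_pos: [510.9, 93.0, 30.8]
tcp_rot: [3.141, 0.0, -0.087]
contact_force: [-5.6, 0.4, -2.5]
grip_width: 39.7
finger_force: 29.9
```

>>> {"fn": "jog_arm", "kwargs": {"targets": [{"xyz": [0.01, 0, 0], "spin": 0}, {"xyz": [0.01, 0, 0], "spin": 0}, {"xyz": [0.01, 0, 0], "spin": 0}, {"xyz": [0.01, 0, 0], "spin": 0}, {"xyz": [0.01, 0, 0], "spin": 0}, {"xyz": [0, 0, 0], "spin": 0}, {"xyz": [0, 0, 0], "spin": 0}, {"xyz": [0, 0, 0], "spin": 0}, {"xyz": [0, 0, 0], "spin": 0}, {"xyz": [0, 0, 0], "spin": 0}]}}

```text
time: 21.6
tool_pos: [513.9, 92.6, 30.8]
tcp_rot: [3.141, 0.002, -0.087]
contact_force: [-8.0, 1.1, 0.0]
grip_width: 39.7
finger_force: 29.9
```

Run:
```python
from h import *
F=[]
for i in range(5):
    o=bot.get_obs(); F.append(o["contact_force"]); im=bot.capture("wrist")
print(np.array(F).round(1),o["tool_pos"].round(1),o["tcp_rot"].round(3))
cv2.imwrite("pics/w5.png",cv2.resize(im[60:280,170:390],(600,600)))
```

```text
[[-8.   1.1  0. ]
 [-8.8  0.7  0.5]
 [-8.   0.4  1. ]
 [-8.6  1.1  0.7]
 [-7.5  0.8  1.2]] [513.9  92.6  30.8] [ 3.141e+00  2.000e-03 -8.700e-02]
```

View pics/w5.png

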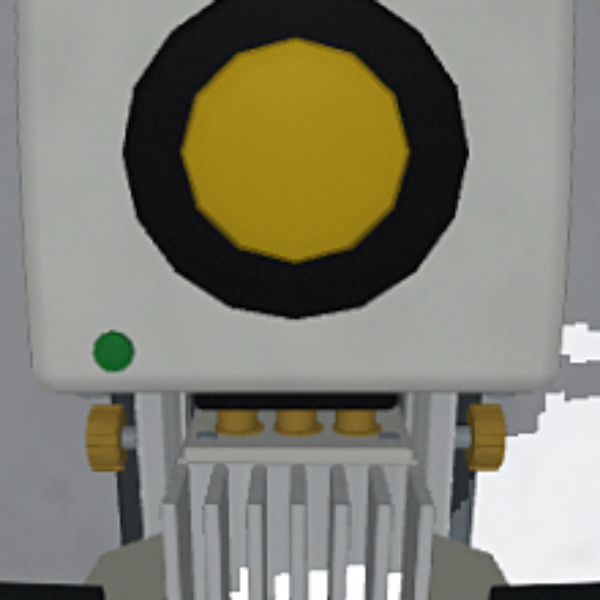

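The pads sit on the pins (at 240–360, 420 in the picture) with the lamp in line. The push is about 8 N, so add a little more.

>>> {"fn": "jog_arm", "kwargs": {"targets": [{"xyz": [0.01, 0, 0], "spin": 0}, {"xyz": [0.013, 0, 0], "spin": 0}, {"xyz": [0, 0, 0], "spin": 0}, {"xyz": [0, 0, 0], "spin": 0}, {"xyz": [0, 0, 0], "spin": 0}, {"xyz": [0, 0, 0], "spin": 0}, {"xyz": [0, 0, 0], "spin": 0}, {"xyz": [0, 0, 0], "spin": 0}, {"xyz": [0, 0, 0], "spin": 0}, {"xyz": [0, 0, 0], "spin": 0}]}}

```text
time: 23.1
tool_pos: [515.3, 92.5, 30.8]
tcp_rot: [3.141, 0.003, -0.087]
contact_force: [-9.5, 0.7, 1.0]
grip_width: 40.1
finger_force: 29.9
```

Run:
```python
from h import *
F=[]
for i in range(5):
    o=bot.get_obs(); F.append(o["contact_force"]); bot.capture("side")
print(np.mean(F,0).round(1),o["tool_pos"].round(1),o["tcp_rot"].round(3),o["finger_force"])
```

```text
[-9.7  0.8  1.4] [515.3  92.5  30.8] [ 3.141e+00  3.000e-03 -8.700e-02] 29.928525388240814
```

```bash
python3 -c "
from h import *
print(bot.close_job())"
```

```text
the job is handed in; nothing more can be done
None
```

I pressed the button to its stop and released it, then seated the lamp in the channel and am holding it on the pins at about 9.7 N (roughly 7.5 mm in); the job is handed in, and no verdict came back.

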